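# Load the plate dispenser: square the plate into its corner, stand the wash bottle

## Task

Get the plate dispenser ready to run: push the well plate, which lies loosely on the loading carriage, gently along the bed until it sits square and flush in the corner between the long fence and the end stop, without shoving the carriage in. Stand the tall wash bottle upright in the free half of the bottle tray, beside the jar, and leave the jar, the other bottles and the tip box where they are.

Things in the scene. Friction and masses are not known exactly. Their poses are not given: they have to be found in the camera images.
- dispenser: The fixed plate dispenser. Origin on the table; z up. Over it lies its open carriage: a dark flat bed 60 mm up, x -67 to 57 mm. Long fence: steel bar along y on the far side, inner face at x = 57.5 mm. End stop (end_stop): steel bar along x at the bed's -y end. Both 10 mm high and thick. Behind the stop, the beige housing (240 mm high, pump to 301 mm): x -160 to 160, y -130 to -430 mm.
- bed_middle (a point): Fixed point at the dispenser's origin, 60 mm up at bed level; same axes. The carriage slides along y under it and was left anywhere from fully out to 35 mm in, which is not measured: feel or look for the end stop, whose inner face is at y = -87.5 to -122.5 mm. A belt holds the carriage: it gives way at about 7 N towards -y and stays where it is shoved; along x it is rigid.
- well_plate: The pale 24-well plate lying loosely on the dispenser's carriage: a flat slab 85.5 (its x) by 127.8 (its y) by 14.4 mm high, 0.09 to 0.2 kg, too wide to grip. Origin: centre of its underside. It starts 12 to 28 mm short of the long fence and 15 to 80 mm short of the end stop, turned by up to 10 degrees; home, its axes lie along the dispenser's.
- plate_corner (a point): The plate's own corner, at its underside, that belongs in the corner of the fences: 42.75 mm along +x and 63.9 mm along -y from the plate's origin, axes as the plate's. When the plate is flush on the long fence this point is at x = 57.5 mm in the dispenser's frame; its y then depends on where the carriage stands.
- wash_bottle: The tallest bottle, white plastic with a paper band: round body 62 mm in diameter up to 100 mm, shoulder to a 25 mm neck at 122 mm, ribbed round screw cap 34 mm in diameter from 142 mm up to its top at 172 mm; 0.2 to 0.4 kg. Origin: centre of its underside, z up. It stands on the table.
- tray_place (a point): Centre of the free half of the bottle tray, on the tray's inner floor, 4 mm above the table. The grey tray is 110 (x) by 210 (y) mm outside with a rim 14 mm high and 4 mm thick; this point is 50 mm along the tray's -y from the tray's centre; axes as the tray's.
- waste_jar: Bystander: squat glass jar, 72 mm in diameter, 95 mm high, standing in the other half of the tray, about 52 mm along tray +y from the tray's centre. Origin: centre of its underside.
- short_bottle: Bystander: white bottle 60 mm in diameter, 105 mm high, on the table. Origin: centre of its underside.
- dropper: Bystander: amber dropper bottle 42 mm in diameter, 85 mm high, on the table. Origin: centre of its underside.
- tip_box: Bystander: box of pipette tips, 85 by 120 by 63 mm high, on the table between the dispenser and the bottles. Origin: centre of its underside.
Things that resemble listed ones, but are neither listed nor needed, are in the scene too. Leave any blue look-alike of the wash_bottle alone.

How it is judged:
By the outcome, as a careful person would: the job done as asked, in the order asked, and still so for the second after the job is handed in, with the robot touching nothing.
It also fails if it takes over 62 s, if anything falls off the work surface, if the arm or the gripper's body presses on something with over 40 N, if the wrist force passes 120 N, or if a joint passes its speed limit or range.

## Robot

A 6-joint arm with a two-finger parallel gripper is mounted at the origin on the work surface. World frame = base frame: x ahead of the robot, y to its left, z up, the work surface at z = 0. Lengths are in m, angles in rad, forces in N, time in s.
With the tool pointing down it reaches from about 0.425 to 0.95 m from the base axis. Payload 3.5 kg.
Tool frame: the origin (TCP) lies at the very end of the fingers, on their centre line; the grasp point (between the pads) lies 19 mm behind it; z points along the fingers, y is the line along which they close (so a half turn about z gives the same grasp; the last joint's range is limited). The gripper opens to 85 mm and grips with 20 to 120 N. Pads are 22 mm wide; open, the fingers measure 114 mm over their backs; the gripper's body (76 mm by 85 mm) begins 54 mm behind the grasp point. The pads swing forward as they close: fully open they stand 13 mm farther back than shut.
Start: joints at [1.02, 0.286, 1.577, -0, 1.279, -0.15], TCP at [0.263, 0.622, 0.231] pointing down, gripper open.
Joint ranges: [-2.77, 2.77], [-0.9, 2.22], [0.21, 2.48], [-1.53, 4.67], [0.24, 2.81], [-2.84, 2.84]. Speed limits (rad/s): [2.79, 2.79, 3.14, 3.14, 3.14, 3.14].

## Interface

Orientations are given as [roll, pitch, yaw] about the fixed x, y, z axes, in that order (R = Rz(yaw) Ry(pitch) Rx(roll)).
In Python, from rig import env, vision, look_for, spot_point gives the robot as it stands. The module is installed in compiled form; this text tells all that it offers.
- The arm moves only by the shell command python3 -m crank 'ROWS' [FORCE]. ROWS is JSON, a list of rows, each an object with "jaw": the finger opening in m, from 0 to 0.0854; "slide": the shift along the tool's x, y, z in m, a list of three; "turn": the turn about the tool's z in rad. In form: [{"jaw": jaw, "slide": [tx, ty, tz], "turn": turn}, ...]. A call has 1 to 10 rows; each row is the pose to reach, as a shift and turn from the pose commanded when the call began, along the tool's axes at that moment; what a row does not reach only later rows make up. A row lasts 1/12 s, in which the tool goes at most 41.7 mm and 7.16 degrees, less where a joint would pass 70% of its speed; a pose out of reach is approached as far as the arm can. A call with a gripper value outside its range is refused whole. The fingers move at their own pace and stop on an object; FORCE is the grip in N (left out, the last holds). Time passes only in rows, so rows that repeat a pose let the fingers close. It gives the time, the measured TCP pose, the force, the opening and the grip force at its end, in the units of the state.
- env.get_state(): the state, without advancing time (a new reading comes with each control period).
- vision.camera(name): name is "side" or "top" or "wrist"; returns the picture (384x512x3 uint8, red, green, blue); there is no depth.
- vision.calibration(name): a dict with "mtx" (3x3 intrinsics, pixels), "T" (4x4, takes a point from camera to world coordinates). Camera axes: x right, y down, z forward; pixel columns grow to the right and rows downward; lengths in m; the calibration is good to about 2 mm. A picture is of the moment at which its call begins: read the wrist's pose just before it. calibration takes no time and is no camera call; for the wrist camera it gives the pose at the moment of the call.
- env.sign_off(): hands the job in; it is judged then, once.
Trained networks look in the newest picture that a camera, given by its name, has taken for a name from the list of things; names that differ only in an ending like _2 or _b are one class to them, and where a whole thing is asked for, a point or a joint stands for the part that bears it (a point fixed in the world has none). Each returns a list of dicts, best first, with "score" (0 to 1); they miss things now and then, are a little off and sometimes report something else, mostly with a low value. They report only what shows in the picture. A call takes as long as a camera call. They do not tell look-alikes from the thing itself.
- look_for(camera, query): "rect" ([left, top, right, bottom] in pixels, round what is visible of it).
- spot_point(camera, query): "at" ([column, row] in pixels: a listed point, or the origin of a listed thing).
The state is a dict: "clock": time; "joint_positions": joint angles; "joint_vel": joint speeds; "effort": joint torques, N m; "position": TCP position; "tool_rot": TCP orientation; "force": force on the tool from outside, world axes, zero at the start; "moment": the same for the moment, N m; "opening": finger opening in m; "grip_force": force on a finger pad.
Only numpy, scipy, OpenCV 4.12 (cv2) and the standard library are available. Lean on these libraries where they do the work, as an engineer would, in place of code of your own. Each camera call takes 0.05 s, during which the arm holds its last target. There are 200 camera calls.

## Working session

There is one attempt and no reset: what is moved stays moved. The work goes in short steps, Python scripts to look and compute and a shell command to move; the robot and the scene stay as the last step left them, time stands still between calls to the robot, and variables do not carry over. Pictures are saved under pics/ and viewed, at most 10 in all, crops included, and the job is handed in when it is done.

```bash
mkdir -p pics
cat > h.py <<'E'
from rig import env, vision, look_for, spot_point
import numpy as np, cv2
def snap(n,f=None):
    im=vision.camera(n)
    if f: cv2.imwrite('pics/'+f,im[:,:,::-1])
    return im
def ray(n,px,z,cal=None):
    c=cal or vision.calibration(n); K=np.array(c['mtx']);T=np.array(c['T'])
    d=T[:3,:3]@np.linalg.solve(K,[px[0],px[1],1.]);o=T[:3,3]
    return o+d*(z-o[2])/d[2]
def proj(n,p,cal=None):
    c=cal or vision.calibration(n); K=np.array(c['mtx']);T=np.linalg.inv(np.array(c['T']))
    q=K@(T[:3,:3]@np.asarray(p,float)+T[:3,3]);return q[:2]/q[2]
E
python3 - <<'E'
from h import *
np.set_printoptions(precision=4,suppress=True)
a=snap('top');b=snap('side')
cv2.imwrite('pics/a.png',a[:,:,::-1]);cv2.imwrite('pics/b.png',b[:,:,::-1])
for q,z in [('wash_bottle',0),('tray_place',.004),('waste_jar',0),('short_bottle',0),('dropper',0),('tip_box',0),('well_plate',.06),('plate_corner',.06),('dispenser',0),('bed_middle',.06)]:
    for cam in ('top','side'):
        for r in spot_point(cam,q)[:3]:
            print(q,cam,np.round(r['at']),round(r['score'],2),ray(cam,r['at'],z))
s=env.get_state();print(s)
for c in('top','side','wrist'):print(vision.calibration(c))
E
```

```text
wash_bottle top [150. 210.] 0.9 [0.4667 0.3679 0.    ]
wash_bottle top [107. 217.] 0.88 [0.4479 0.4837 0.    ]
wash_bottle side [199. 130.] 0.83 [0.4464 0.4703 0.    ]
wash_bottle side [209. 151.] 0.58 [0.4598 0.3678 0.    ]
tray_place top [249. 162.] 0.89 [0.5981 0.099  0.004 ]
tray_place side [280. 208.] 0.59 [0.5949 0.1031 0.004 ]
waste_jar top [210. 161.] 0.86 [0.6006 0.2054 0.    ]
waste_jar top [204. 228.] 0.45 [0.4158 0.2229 0.    ]
waste_jar side [270. 182.] 0.9 [0.595  0.2031 0.    ]
short_bottle top [205. 231.] 0.73 [0.4088 0.2191 0.    ]
short_bottle side [193. 189.] 0.94 [0.3937 0.2237 0.    ]
dropper top [147. 163.] 0.61 [0.5956 0.3794 0.    ]
tip_box top [275. 223.] 0.95 [0.4284 0.029  0.    ]
tip_box top [365. 161.] 0.33 [ 0.5985 -0.2215  0.    ]
tip_box side [221. 244.] 0.85 [0.4304 0.0274 0.    ]
well_plate top [340. 176.] 0.79 [ 0.5479 -0.1395  0.06  ]
well_plate side [286. 277.] 0.68 [ 0.5387 -0.1364  0.06  ]
plate_corner top [362. 164.] 0.67 [ 0.5804 -0.1982  0.06  ]
plate_corner side [315. 301.] 0.67 [ 0.5781 -0.2026  0.06  ]
dispenser side [316. 300.] 0.48 [ 0.5
[... 804 characters left out ...]
.1225, -0.9924,  1.2125],
       [ 0.    ,  0.    ,  0.    ,  1.    ]])}
{'mtx': array([[465.6344,   0.    , 248.9753],
       [  0.    , 465.6344, 187.6944],
       [  0.    ,   0.    ,   1.    ]]), 'T': array([[ 0.9746, -0.1655,  0.151 ,  0.3524],
       [-0.2236, -0.6786,  0.6997, -0.6583],
       [-0.0133, -0.7157, -0.6983,  0.851 ],
       [ 0.    ,  0.    ,  0.    ,  1.    ]])}
{'mtx': array([[341.6515,   0.    , 254.5679],
       [  0.    , 341.6515, 191.956 ],
       [  0.    ,   0.    ,   1.    ]]), 'T': array([[ 0.3902,  0.873 ,  0.2925,  0.1885],
       [ 0.9207, -0.3701, -0.1237,  0.6538],
       [ 0.0002,  0.3176, -0.9482,  0.3748],
       [ 0.    ,  0.    ,  0.    ,  1.    ]])}
```

Run:
```python
import cv2,numpy as np
a=cv2.imread('pics/a.png');b=cv2.imread('pics/b.png')
cv2.imwrite('pics/c1.png',cv2.resize(a[110:270,70:400],None,fx=2.4,fy=2.4,interpolation=2))
cv2.imwrite('pics/c2.png',cv2.resize(b[70:370,140:440],None,fx=2,fy=2,interpolation=2))
```

```text
(no output)
```

View pics/c1.png

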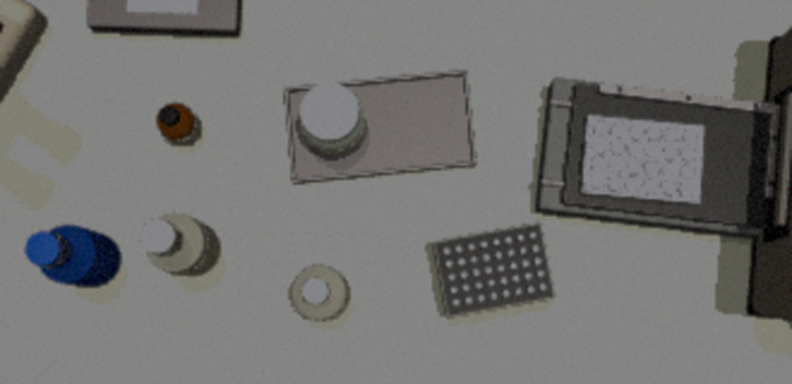

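View pics/c2.png

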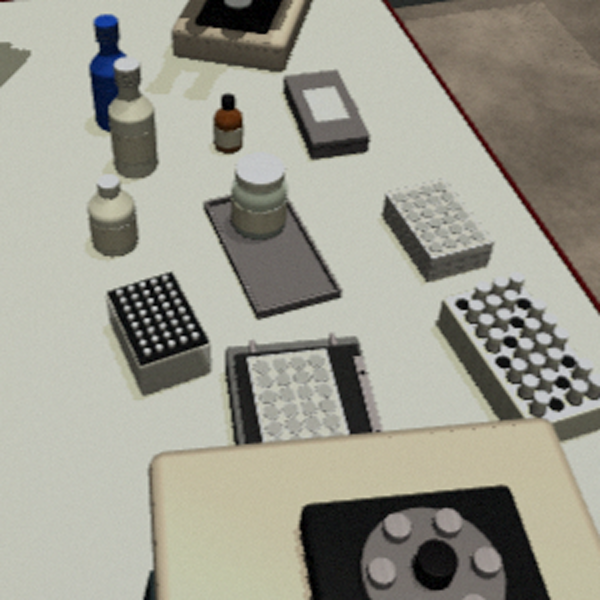

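Candidates for the wash bottle in the top picture are the white tall bottle (base 150,210, crop 180,245), the blue look-alike (107,217) and the short white bottle (205,231). By the description it is the tall white one at 150,210. The dispenser bed is at crop x 550–780, with the fence on its upper side. Next I move over the plate to measure it, closing the gripper on the way.

```bash
python3 -m crank '[{"jaw":0,"slide":[-0.27,-0.27,-0.09],"turn":1.266},{"jaw":0,"slide":[-0.54,-0.53,-0.09],"turn":1.266},{"jaw":0,"slide":[-0.54,-0.53,-0.09],"turn":1.266},{"jaw":0,"slide":[-0.54,-0.53,-0.09],"turn":1.266},{"jaw":0,"slide":[-0.54,-0.53,-0.09],"turn":1.266},{"jaw":0,"slide":[-0.54,-0.53,-0.09],"turn":1.266},{"jaw":0,"slide":[-0.54,-0.53,-0.09],"turn":1.266},{"jaw":0,"slide":[-0.54,-0.53,-0.09],"turn":1.266},{"jaw":0,"slide":[-0.54,-0.53,-0.09],"turn":1.266},{"jaw":0,"slide":[-0.54,-0.53,-0.09],"turn":1.266}]'
```

```text
clock: 1.93
position: [0.422, 0.238, 0.2834]
tool_rot: [3.141, -0.0, 1.485]
force: [0.9, 0.1, 0.3]
opening: -0.0002
grip_force: 0.0
```

```bash
python3 -m crank '[{"jaw":0,"slide":[-0.29,0.13,-0.03],"turn":0.01},{"jaw":0,"slide":[-0.29,0.13,-0.03],"turn":0.01},{"jaw":0,"slide":[-0.29,0.13,-0.03],"turn":0.01},{"jaw":0,"slide":[-0.29,0.13,-0.03],"turn":0.01},{"jaw":0,"slide":[-0.29,0.13,-0.03],"turn":0.01},{"jaw":0,"slide":[-0.29,0.13,-0.03],"turn":0.01},{"jaw":0,"slide":[-0.29,0.13,-0.03],"turn":0.01},{"jaw":0,"slide":[-0.29,0.13,-0.03],"turn":0.01},{"jaw":0,"slide":[-0.29,0.13,-0.03],"turn":0.01},{"jaw":0,"slide":[-0.29,0.13,-0.03],"turn":0.01}]'
python3 - <<'E'
from h import *
np.set_printoptions(precision=4,suppress=True)
c=vision.calibration('wrist');a=snap('wrist','w1.png')
np.savez('w1.npz',mtx=c['mtx'],T=c['T'])
for q,z in [('well_plate',.06),('plate_corner',.06),('dispenser',0),('bed_middle',.06)]:
        for r in spot_point('wrist',q)[:2]:
            print(q,np.round(r['at']),round(r['score'],2),ray('wrist',r['at'],z,c))
print(env.get_state()['position'],env.get_state()['tool_rot'])
cv2.imwrite('pics/w1b.png',cv2.resize(a[:,:,::-1],(800,600),interpolation=2))
E
```

```text
clock: 2.77
position: [0.5283, -0.0608, 0.3127]
tool_rot: [-3.141, -0.0, 1.478]
force: [0.1, 0.3, -0.4]
opening: 0.0
grip_force: 0.0
well_plate [275. 203.] 0.71 [ 0.5475 -0.1278  0.06  ]
plate_corner [305. 251.] 0.85 [ 0.5821 -0.1978  0.06  ]
[ 0.5278 -0.0582  0.3127] [-3.1416 -0.0002  1.4828]
```

View pics/w1b.png

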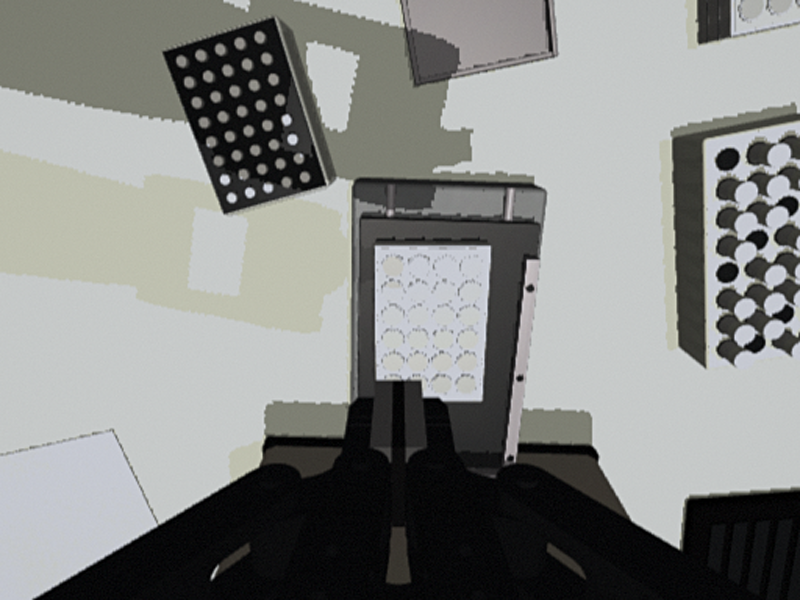

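The wrist picture (800-px view) shows the plate corners at TL (375,241), TR (490,241) and BR (482,402). The inner edge of the fence runs from (526,262) to (504,460), and the end stop is hidden by the gripper. I convert these to positions and look closely at the top view for the stop.

Run:
```python
from h import *
np.set_printoptions(precision=4,suppress=True)
d=np.load('w1.npz');c={k:d[k] for k in d}
P=lambda x,y,z:ray('wrist',(x*.64,y*.64),z,c)
TL,TR,BR=P(375,242,.0744),P(490,242,.0744),P(482,402,.0744)
F1,F2=P(525,262,.07),P(504,460,.07)
print(TL,TR,BR,np.linalg.norm(TR-TL),np.linalg.norm(BR-TR))
print('yaws plate',np.arctan2(*(TR-TL)[[1,0]]),np.arctan2(-(TR-BR)[0],(TR-BR)[1]))
print('fence',F1,F2,np.linalg.norm(F1-F2),np.arctan2(-(F1-F2)[0],(F1-F2)[1]))
print('bed edge top',P(362,217,.06),P(540,224,.06))
a=cv2.imread('pics/a.png')
cr=a[140:215,290:402]; cr=cv2.convertScaleAbs(cv2.resize(cr,None,fx=7,fy=7,interpolation=2),alpha=1.8)
cv2.imwrite('pics/c3.png',cr)
```

```text
[ 0.512  -0.0603  0.0744] [ 0.5953 -0.0681  0.0744] [ 0.5839 -0.1988  0.0744] 0.08369572298799725 0.1311497280272454
yaws plate -0.0929804901570531 -0.08740009540566883
fence [ 0.6214 -0.0867  0.07  ] [ 0.6006 -0.2584  0.07  ] 0.1729391090562703 -0.12045970805515224
bed edge top [ 0.5035 -0.0437  0.06  ] [ 0.6353 -0.0612  0.06  ]
```

View pics/c3.png

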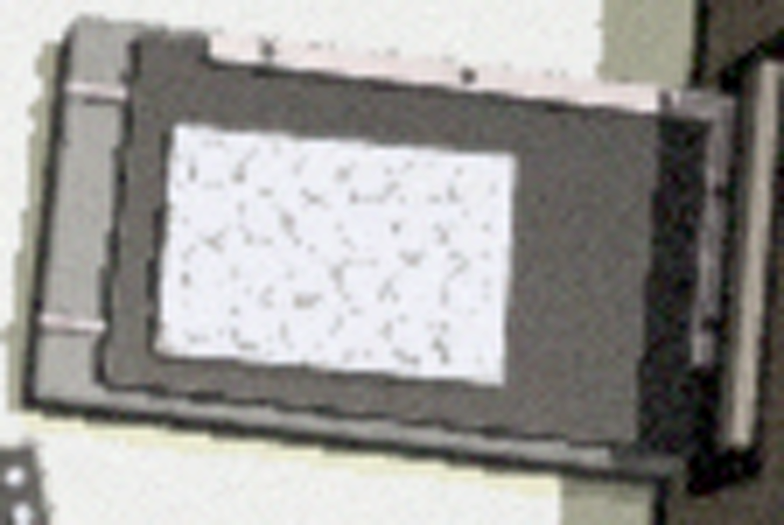

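The enlarged top view shows the end stop as a shaded bar with its inner face from about crop (709,120) to (693,360). The fence inner edge runs from (210,64) to (655,112). The plate corners are at (174,125), (516,155), (503,385) and (158,353).

Run:
```python
from h import *
np.set_printoptions(precision=4,suppress=True)
P=lambda x,y,z:ray('top',(290+x/7-.5+.07,140+y/7-.5+.07),z)
F1,F2=P(210,64,.07),P(655,112,.07); S1,S2=P(709,120,.07),P(693,360,.07)
C=[P(*p,.0744) for p in [(174,125),(516,155),(503,385),(158,353)]]
print(F1,F2,S1,S2);print(np.array(C))
y1=np.arctan2(-(F1-F2)[0],(F1-F2)[1]);y2=np.arctan2(*(S1-S2)[[1,0]])
print('yaw fence',y1,'stop',y2)
yw=-0.112
R=np.array([[np.cos(yw),-np.sin(yw)],[np.sin(yw),np.cos(yw)]])
bm=np.array([.5553,-.1447])
for n,p in zip('F1 F2 S1 S2 c1 c2 c3 c4'.split(),[F1,F2,S1,S2]+C): print(n,R.T@(p[:2]-bm))
print('plate len',[np.linalg.norm(C[i]-C[(i+1)%4]) for i in range(4)],np.arctan2(*(C[0]-C[3])[[1,0]]),np.arctan2(*(C[1]-C[2])[[1,0]]),np.arctan2(-(C[0]-C[1])[0],(C[0]-C[1])[1]))
```

```text
[ 0.619  -0.0851  0.07  ] [ 0.6002 -0.2513  0.07  ] [ 0.5971 -0.2714  0.07  ] [ 0.5068 -0.2614  0.07  ]
[[ 0.595  -0.0704  0.0744]
 [ 0.5832 -0.1973  0.0744]
 [ 0.4973 -0.1894  0.0744]
 [ 0.5096 -0.0625  0.0744]]
yaw fence -0.11239789339250511 stop -0.11009917453854387
F1 [0.0566 0.0663]
F2 [ 0.0566 -0.1009]
S1 [ 0.0557 -0.1212]
S2 [-0.0352 -0.1214]
c1 [0.0311 0.0783]
c2 [ 0.0336 -0.0492]
c3 [-0.0527 -0.0509]
c4 [-0.0546  0.0766]
plate len [np.float64(0.1275199462979047), np.float64(0.0863514175411037), np.float64(0.12750584529144338), np.float64(0.08569544983477535)] -0.09249190270181874 -0.09267126018053874 -0.0920337214722599
```

```bash
python3 -m crank '[{"jaw":0,"slide":[-0.034,-0.023,0],"turn":0.023},{"jaw":0,"slide":[-0.068,-0.045,0],"turn":0.023},{"jaw":0,"slide":[-0.068,-0.045,0.04],"turn":0.023},{"jaw":0,"slide":[-0.068,-0.045,0.08],"turn":0.023},{"jaw":0,"slide":[-0.068,-0.045,0.12],"turn":0.023},{"jaw":0,"slide":[-0.068,-0.045,0.16],"turn":0.023},{"jaw":0,"slide":[-0.068,-0.045,0.20],"turn":0.023},{"jaw":0,"slide":[-0.068,-0.045,0.22],"turn":0.023},{"jaw":0,"slide":[-0.068,-0.045,0.22],"turn":0.023}]'
```

```text
clock: 3.77
position: [0.4731, -0.1202, 0.0871]
tool_rot: [-3.131, -0.004, 1.459]
force: [-0.5, -0.1, -0.3]
opening: -0.0
grip_force: 0.0
```

```bash
cat > st.py <<'E'
from h import *
def st():
    s=env.get_state();yw=-.112;c,n=np.cos(yw),np.sin(yw)
    R=np.array([[c,-n],[n,c]]);p=s['position'];f=s['force']
    print(round(s['clock'],2),'disp mm',np.round(1e3*R.T@(p[:2]-[.5553,-.1447]),1),'z',round(p[2]*1e3,1),'yaw',round(s['tool_rot'][2],3),'F disp',np.round(R.T@f[:2],2),round(f[2],2),'op',round(s['opening'],4),s['grip_force'])
if __name__=='__main__': st()
E
python3 -m crank '[{"jaw":0,"slide":[0,0,0.01],"turn":0},{"jaw":0,"slide":[0,0,0.022],"turn":0},{"jaw":0,"slide":[0,0,0.022],"turn":0},{"jaw":0,"slide":[0,0,0.022],"turn":0}]'; python3 st.py
```

```text
clock: 4.1
position: [0.4783, -0.1234, 0.0722]
tool_rot: [3.139, 0.001, 1.459]
force: [0.4, -0.2, 1.1]
opening: 0.0001
grip_force: 0.0
4.1 disp mm [-78.9  12.6] z 72.2 yaw 1.459 F disp [ 0.38 -0.16] 1.06 op 0.0001 0.0
```

```bash
python3 -m crank '[{"jaw":0,"slide":[0,0,0.005],"turn":0},{"jaw":0,"slide":[0,0.005,0.005],"turn":0},{"jaw":0,"slide":[0,0.010,0.005],"turn":0},{"jaw":0,"slide":[0,0.014,0.005],"turn":0},{"jaw":0,"slide":[0,0.017,0.005],"turn":0},{"jaw":0,"slide":[0,0.020,0.005],"turn":0},{"jaw":0,"slide":[0,0.023,0.005],"turn":0},{"jaw":0,"slide":[0,0.026,0.005],"turn":0},{"jaw":0,"slide":[0,0.029,0.005],"turn":0},{"jaw":0,"slide":[0,0.031,0.005],"turn":0}]'; python3 st.py
```

```text
clock: 4.93
position: [0.5082, -0.1269, 0.0663]
tool_rot: [-3.141, 0.0, 1.458]
force: [-4.2, -0.3, 5.6]
opening: 0.0001
grip_force: 2.8
4.93 disp mm [-48.7  12.5] z 66.3 yaw 1.458 F disp [-4.12 -0.79] 5.62 op 0.0001 2.819642946124077
```

Run:
```python
from h import *; from st import st
a=snap('top')[:,:,::-1];st()
cr=cv2.convertScaleAbs(cv2.resize(a[140:215,290:402],None,fx=7,fy=7,interpolation=2),alpha=1.8)
cv2.imwrite('pics/c4.png',cr)
```

```text
4.98 disp mm [-48.4  12.4] z 66.3 yaw 1.458 F disp [-3.64  0.53] 4.89 op -0.0001 2.1626168210059404
```

View pics/c4.png

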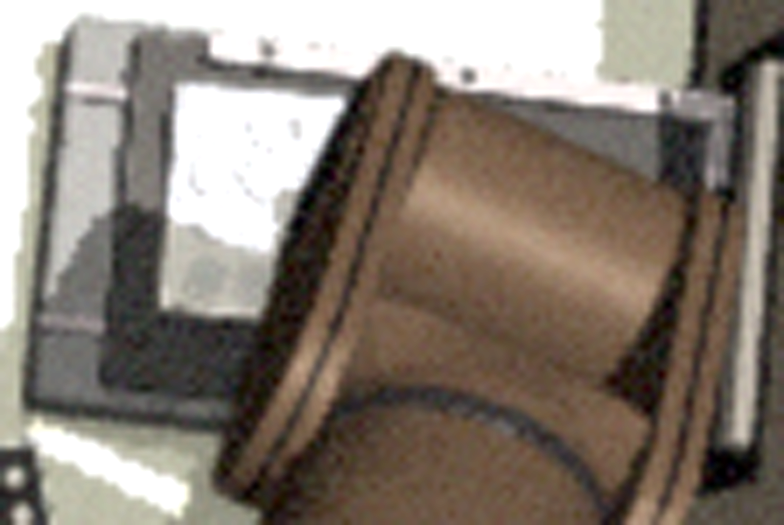

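The plate's far edge is now at crop row 84, so it has moved about 15 mm and about 9 mm of gap is left. The upward force suggests that the tip scrapes the bed, so I raise it 3 mm and continue slowly.

```bash
python3 -m crank '[{"jaw":0,"slide":[0,0,-0.0015],"turn":0},{"jaw":0,"slide":[0,0,-0.003],"turn":0},{"jaw":0,"slide":[0,0,-0.003],"turn":0}]';python3 st.py; python3 -m crank '[{"jaw":0,"slide":[0,0.0015,0],"turn":0},{"jaw":0,"slide":[0,0.003,0],"turn":0},{"jaw":0,"slide":[0,0.0045,0],"turn":0},{"jaw":0,"slide":[0,0.0045,0],"turn":0}]'; python3 st.py
```

```text
clock: 5.23
position: [0.5084, -0.1268, 0.0688]
tool_rot: [3.14, 0.0, 1.458]
force: [0.3, -0.4, 0.2]
opening: -0.0001
grip_force: 0.0
5.23 disp mm [-48.6  12.5] z 68.8 yaw 1.458 F disp [ 0.32 -0.37] 0.19 op -0.0001 0.0
clock: 5.57
position: [0.5128, -0.1274, 0.0687]
tool_rot: [3.141, 0.0, 1.458]
force: [0.0, 0.6, -0.5]
opening: 0.0003
grip_force: 0.0
5.57 disp mm [-44.1  12.5] z 68.7 yaw 1.458 F disp [-0.04  0.55] -0.51 op 0.0003 0.0
```

```bash
python3 -m crank '[{"jaw":0,"slide":[0,0.001,0],"turn":0},{"jaw":0,"slide":[0,0.002,0],"turn":0},{"jaw":0,"slide":[0,0.003,0],"turn":0},{"jaw":0,"slide":[0,0.004,0],"turn":0},{"jaw":0,"slide":[0,0.004,0],"turn":0}]'; python3 st.py;  python3 -m crank '[{"jaw":0,"slide":[0,0.0005,0],"turn":0},{"jaw":0,"slide":[0,0.001,0],"turn":0},{"jaw":0,"slide":[0,0.0015,0],"turn":0},{"jaw":0,"slide":[0,0.0015,0],"turn":0}]'; python3 st.py
```

```text
clock: 5.98
position: [0.5166, -0.1277, 0.0686]
tool_rot: [-3.142, -0.0, 1.458]
force: [-0.9, 0.1, -0.3]
opening: 0.0001
grip_force: 0.2
5.98 disp mm [-40.4  12.6] z 68.6 yaw 1.458 F disp [-0.86 -0.  ] -0.25 op 0.0001 0.21143035031855106
clock: 6.32
position: [0.5181, -0.1279, 0.0687]
tool_rot: [3.141, -0.0, 1.458]
force: [-0.8, 0.1, 0.2]
opening: -0.0001
grip_force: 0.2
6.32 disp mm [-38.9  12.6] z 68.7 yaw 1.458 F disp [-0.83 -0.  ] 0.16 op -0.0001 0.22025836631655693
```

```bash
for i in 1; do python3 -m crank '[{"jaw":0,"slide":[0,0.0005,0],"turn":0},{"jaw":0,"slide":[0,0.001,0],"turn":0},{"jaw":0,"slide":[0,0.0015,0],"turn":0},{"jaw":0,"slide":[0,0.0015,0],"turn":0}]'|grep force; python3 st.py; done; python3 -m crank '[{"jaw":0,"slide":[0,0.0005,0],"turn":0},{"jaw":0,"slide":[0,0.001,0],"turn":0},{"jaw":0,"slide":[0,0.0015,0],"turn":0},{"jaw":0,"slide":[0,0.0015,0],"turn":0}]' >/dev/null; python3 st.py
python3 - <<'E'
from h import *
a=snap('top')[:,:,::-1]
cr=cv2.convertScaleAbs(cv2.resize(a[140:215,290:402],None,fx=7,fy=7,interpolation=2),alpha=1.8)
cv2.imwrite('pics/c5.png',cr)
E
```

```text
force: [-0.1, 0.1, -0.3]
grip_force: 0.2
6.65 disp mm [-37.3  12.5] z 68.8 yaw 1.458 F disp [-0.09  0.14] -0.31 op 0.0002 0.21085673477500677
6.98 disp mm [-35.8  12.5] z 68.8 yaw 1.458 F disp [-1.06  0.83] -0.34 op -0.0 0.21110032685101032
```

View pics/c5.png

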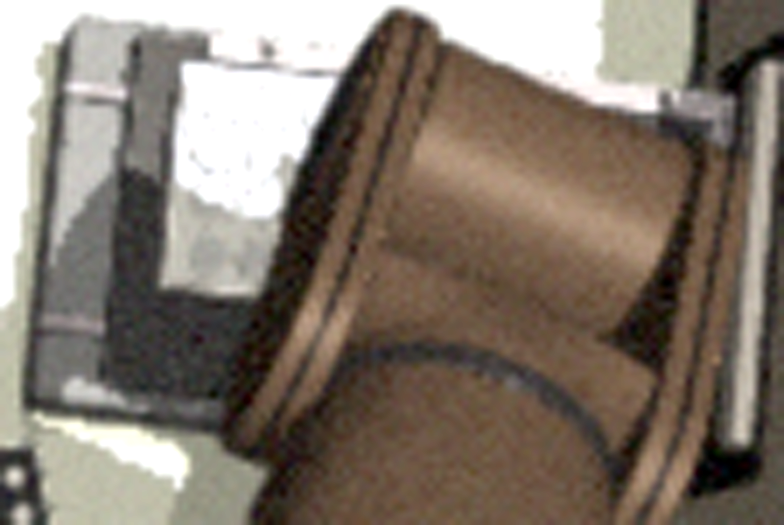

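The plate edge is at crop row 62, right by the fence. I creep on until the force rises.

```bash
python3 -m crank '[{"jaw":0,"slide":[0,0.0005,0],"turn":0},{"jaw":0,"slide":[0,0.001,0],"turn":0},{"jaw":0,"slide":[0,0.001,0],"turn":0}]'>/dev/null; python3 st.py;python3 -m crank '[{"jaw":0,"slide":[0,0.0005,0],"turn":0},{"jaw":0,"slide":[0,0.001,0],"turn":0},{"jaw":0,"slide":[0,0.001,0],"turn":0}]'>/dev/null; python3 st.py
```

```text
7.28 disp mm [-34.9  12.5] z 68.8 yaw 1.458 F disp [0.37 0.07] -0.05 op -0.0001 0.3039474505931139
7.53 disp mm [-34.2  12.6] z 68.8 yaw 1.458 F disp [-2.45  0.16] 0.73 op -0.0001 1.0473566874861717
```

```bash
python3 -m crank '[{"jaw":0,"slide":[0,0.0005,0],"turn":0},{"jaw":0,"slide":[0,0.001,0],"turn":0},{"jaw":0,"slide":[0,0.001,0],"turn":0}]'>/dev/null; python3 st.py;python3 -m crank '[{"jaw":0,"slide":[0,0.0005,0],"turn":0},{"jaw":0,"slide":[0,0.001,0],"turn":0},{"jaw":0,"slide":[0,0.001,0],"turn":0}]'>/dev/null; python3 st.py
```

```text
7.78 disp mm [-34.   12.7] z 68.7 yaw 1.458 F disp [-5.86 -0.13] 4.05 op -0.0001 2.7521295100450516
8.03 disp mm [-33.8  12.9] z 68.6 yaw 1.458 F disp [-7.55  0.64] 4.23 op 0.0001 3.591417297720909
```

Flush on the fence. Now I move to the back edge.

```bash
python3 -m crank '[{"jaw":0,"slide":[0,-0.01,0],"turn":0},{"jaw":0,"slide":[0,-0.01,-0.03],"turn":0},{"jaw":0,"slide":[0.03,0.01,-0.03],"turn":0},{"jaw":0,"slide":[0.06,0.03,-0.03],"turn":0},{"jaw":0,"slide":[0.084,0.048,-0.03],"turn":0},{"jaw":0,"slide":[0.084,0.048,-0.03],"turn":0},{"jaw":0,"slide":[0.084,0.048,-0.015],"turn":0},{"jaw":0,"slide":[0.084,0.048,-0.001],"turn":0},{"jaw":0,"slide":[0.084,0.048,-0.001],"turn":0}]'>/dev/null; python3 st.py
```

```text
8.78 disp mm [14.  96.7] z 66.8 yaw 1.458 F disp [-0.95  0.63] -0.2 op -0.0001 0.0
```

```bash
python3 -m crank '[{"jaw":0,"slide":[-0.004,0,-0.002],"turn":0},{"jaw":0,"slide":[-0.007,0,-0.002],"turn":0},{"jaw":0,"slide":[-0.010,0,-0.002],"turn":0},{"jaw":0,"slide":[-0.013,0,-0.002],"turn":0},{"jaw":0,"slide":[-0.016,0,-0.002],"turn":0},{"jaw":0,"slide":[-0.02,0,-0.002],"turn":0},{"jaw":0,"slide":[-0.024,0,-0.002],"turn":0},{"jaw":0,"slide":[-0.028,0,-0.002],"turn":0},{"jaw":0,"slide":[-0.032,0,-0.002],"turn":0},{"jaw":0,"slide":[-0.036,0,-0.002],"turn":0}]'>/dev/null; python3 st.py; python3 -m crank '[{"jaw":0,"slide":[-0.004,0,0],"turn":0},{"jaw":0,"slide":[-0.008,0,0],"turn":0},{"jaw":0,"slide":[-0.012,0,0],"turn":0},{"jaw":0,"slide":[-0.016,0,0],"turn":0},{"jaw":0,"slide":[-0.019,0,0],"turn":0},{"jaw":0,"slide":[-0.022,0,0],"turn":0},{"jaw":0,"slide":[-0.025,0,0],"turn":0},{"jaw":0,"slide":[-0.025,0,0],"turn":0}]'>/dev/null; python3 st.py
```

```text
9.62 disp mm [16.9 60.5] z 72.8 yaw 1.458 F disp [0.18 4.86] 5.18 op -0.0001 3.4690366499125957
10.28 disp mm [16.8 35. ] z 72.8 yaw 1.457 F disp [0.34 2.73] 4.85 op -0.0004 2.9574727825820446
```

Run:
```python
from h import *; from st import st
w=snap('wrist')[:,:,::-1];a=snap('top')[:,:,::-1];st()
cr=cv2.convertScaleAbs(cv2.resize(a[140:215,290:402],None,fx=5,fy=5,interpolation=2),alpha=1.8)
w=cv2.resize(w[100:300,190:390],(500,500),interpolation=2)
o=np.zeros((500,800,3),np.uint8);o[:,:500]=w;o[:375,500:800]=cr[:,:300]
cv2.imwrite('pics/c6.png',o)
```

```text
10.38 disp mm [16.8 35. ] z 72.8 yaw 1.458 F disp [0.3  1.17] 4.86 op -0.0001 2.8484798781573772
```

View pics/c6.png

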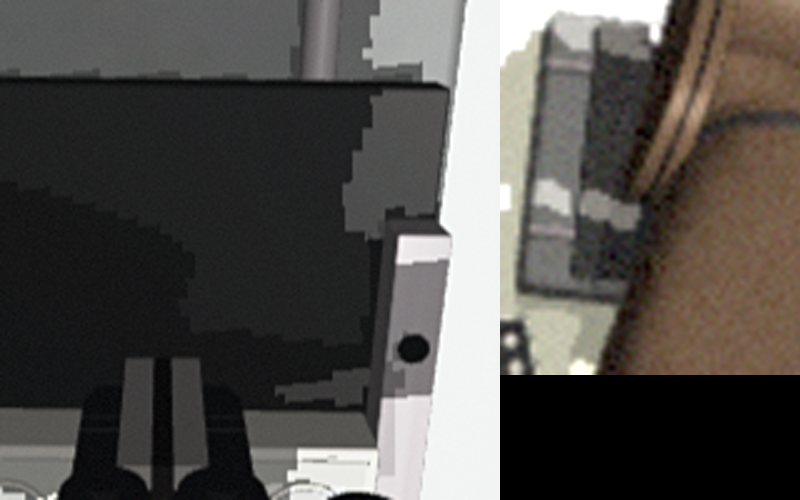

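The wrist view shows the plate's back face from row 408 (foot) to 445 (top edge) in the crop, with the fingertips at row 358 over or behind it. I compute where the edge is relative to the tool.

Run:
```python
from h import *
yw=-.112;c,n=np.cos(yw),np.sin(yw);R=np.array([[c,-n],[n,c]]);bm=[.5553,-.1447]
W=lambda x,y,z:ray('wrist',(190+x/2.5,100+y/2.5),z)
D=lambda p:np.round(1e3*R.T@(p[:2]-bm),1)
print('foot',D(W(10,408,.06)),D(W(370,409,.06)),'top',D(W(230,445,.0744)),D(W(375,447,.0744)),'tips if z72.8',D(W(125,358,.0728)),D(W(205,358,.0728)),'z60',D(W(165,358,.06)))
print('bed end',D(W(10,80,.06)),D(W(400,82,.06)))
p=env.get_state()['position'];print(proj('wrist',p),(proj('wrist',p)-[190,100])*2.5)
```

```text
foot [-14.3  26. ] [60.5 25.6] top [30.2 26.3] [58.  25.8] tips if z72.8 [10.3 44. ] [25.3 44. ] z60 [17.9 37.5]
bed end [-10.4  93.8] [60.8 93.3]
[253.92620899 260.21212665] [159.81552246 400.53031663]
```

Contact is right (plate edge at y = 26 mm), but the tips are too high for comfort. I back off, lower them 6 mm, then go on and read the force.

```bash
python3 -m crank '[{"jaw":0,"slide":[0.004,-0.002,0],"turn":0},{"jaw":0,"slide":[0.004,-0.003,0.006],"turn":0},{"jaw":0,"slide":[0.004,-0.003,0.006],"turn":0},{"jaw":0,"slide":[0.004,-0.003,0.006],"turn":0}]'>/dev/null; python3 st.py; python3 -m crank '[{"jaw":0,"slide":[-0.003,0,0],"turn":0},{"jaw":0,"slide":[-0.006,0,0],"turn":0},{"jaw":0,"slide":[-0.009,0,0],"turn":0},{"jaw":0,"slide":[-0.011,0,0],"turn":0},{"jaw":0,"slide":[-0.013,0,0],"turn":0},{"jaw":0,"slide":[-0.013,0,0],"turn":0}]'>/dev/null; python3 st.py
```

```text
10.72 disp mm [11.7 39.5] z 64.2 yaw 1.458 F disp [-0.02 -0.38] 0.32 op -0.0002 0.0
11.22 disp mm [13.1 25.9] z 65.8 yaw 1.457 F disp [ 0.56 -0.17] 0.0 op 0.0002 0.0
```

```bash
python3 -m crank '[{"jaw":0,"slide":[-0.0015,0,0],"turn":0},{"jaw":0,"slide":[-0.003,0,0],"turn":0},{"jaw":0,"slide":[-0.0045,0,0],"turn":0},{"jaw":0,"slide":[-0.006,0,0],"turn":0},{"jaw":0,"slide":[-0.007,0,0],"turn":0},{"jaw":0,"slide":[-0.007,0,0],"turn":0}]'>/dev/null; python3 st.py
python3 - <<'E'
from h import *; from st import st
w=snap('wrist')[:,:,::-1];st()
cv2.imwrite('pics/c7.png',cv2.resize(w[100:300,190:390],(600,600),interpolation=2))
E
```

```text
11.72 disp mm [13.1 19.3] z 65.8 yaw 1.458 F disp [ 0.55 -0.25] 0.72 op 0.0001 0.22645792434786927
11.77 disp mm [13.1 19.3] z 65.8 yaw 1.458 F disp [-0.71  0.32] 0.44 op 0.0004 0.16460686925853452
```

View pics/c7.png

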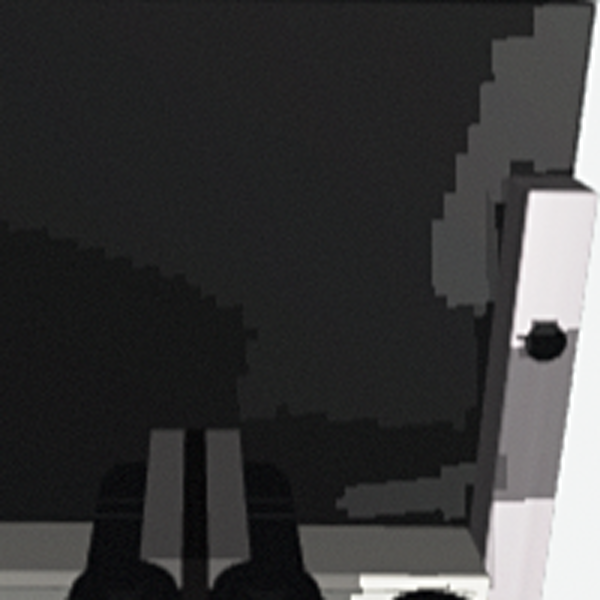

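The plate's back foot is at crop row 522 and its right end meets the fence face at column 487. I creep on in 1 mm steps, watching the force.

```bash
python3 - <<'E'
from h import *
yw=-.112;c,n=np.cos(yw),np.sin(yw);R=np.array([[c,-n],[n,c]]);bm=[.5553,-.1447]
D=lambda x,y:np.round(1e3*R.T@(ray('wrist',(190+x/3,100+y/3),.06)[:2]-bm),1)
print(D(10,522),D(470,524))
E
python3 -m crank '[{"jaw":0,"slide":[-0.0005,0,0],"turn":0},{"jaw":0,"slide":[-0.001,0,0],"turn":0},{"jaw":0,"slide":[-0.0015,0,0],"turn":0},{"jaw":0,"slide":[-0.002,0,0],"turn":0},{"jaw":0,"slide":[-0.002,0,0],"turn":0}]'>/dev/null; python3 st.py; python3 -m crank '[{"jaw":0,"slide":[-0.0005,0,0],"turn":0},{"jaw":0,"slide":[-0.001,0,0],"turn":0},{"jaw":0,"slide":[-0.001,0,0],"turn":0}]'>/dev/null; python3 st.py
```

```text
[-17.3   8.2] [59.6  7.7]
12.18 disp mm [13.  17.5] z 65.8 yaw 1.458 F disp [-1.09  0.74] -0.01 op 0.0001 0.6490642727294471
12.43 disp mm [13.  16.6] z 65.8 yaw 1.458 F disp [-0.6   2.42] 1.13 op 0.0001 1.0566225697402842
```

```bash
python3 -m crank '[{"jaw":0,"slide":[-0.0004,0,0],"turn":0},{"jaw":0,"slide":[-0.0008,0,0],"turn":0},{"jaw":0,"slide":[-0.0008,0,0],"turn":0}]'>/dev/null; python3 st.py; python3 -m crank '[{"jaw":0,"slide":[0,0,0],"turn":0}]'>/dev/null; python3 st.py
```

```text
12.68 disp mm [13.1 16.5] z 65.8 yaw 1.457 F disp [-0.49  4.7 ] 2.49 op 0.0 2.5269324804321514
12.77 disp mm [13.  16.5] z 65.8 yaw 1.457 F disp [-0.23  4.65] 1.26 op 0.0005 2.4807008801326447
```

The tool has stopped and the force is 4.7 N, so the plate is against the stop and the belt has held (below 7 N). I retract and head for the bottle, checking the plate afterwards from the top camera.

```bash
python3 -m crank '[{"jaw":0,"slide":[0.012,0,0],"turn":0},{"jaw":0,"slide":[0.015,0,-0.04],"turn":0},{"jaw":0,"slide":[0.02,0,-0.08],"turn":0},{"jaw":0,"slide":[0.03,-0.01,-0.12],"turn":0},{"jaw":0,"slide":[0.05,-0.02,-0.15],"turn":0},{"jaw":0.085,"slide":[0.08,-0.03,-0.18],"turn":0},{"jaw":0.085,"slide":[0.404,-0.149,-0.264],"turn":0},{"jaw":0.085,"slide":[0.404,-0.149,-0.264],"turn":0},{"jaw":0.085,"slide":[0.404,-0.149,-0.264],"turn":0},{"jaw":0.085,"slide":[0.404,-0.149,-0.264],"turn":0}]'|head -3
```

```text
clock: 13.6
position: [0.5105, 0.1096, 0.285]
tool_rot: [3.14, 0.001, 1.457]
```

```bash
python3 -m crank '[{"jaw":0.085,"slide":[0.17,-0.063,-0.045],"turn":0},{"jaw":0.085,"slide":[0.17,-0.063,-0.045],"turn":0},{"jaw":0.085,"slide":[0.17,-0.063,-0.045],"turn":0},{"jaw":0.085,"slide":[0.17,-0.063,-0.045],"turn":0},{"jaw":0.085,"slide":[0.17,-0.063,-0.045],"turn":0},{"jaw":0.085,"slide":[0.17,-0.063,-0.045],"turn":0},{"jaw":0.085,"slide":[0.17,-0.063,-0.045],"turn":0}]'|head -3
python3 - <<'E'
from h import *; from st import st
w=snap('wrist');t=snap('top');s=snap('side');st()
cv2.imwrite('pics/w8.png',w[:,:,::-1]);cv2.imwrite('pics/t8.png',t[:,:,::-1]);cv2.imwrite('pics/s8.png',s[:,:,::-1])
c=vision.calibration('wrist');np.savez('w8.npz',mtx=c['mtx'],T=c['T'])
for q,z in [('wash_bottle',0),('tray_place',.004),('waste_jar',0)]:
    for cam in ('wrist','top','side'):
        for r in spot_point(cam,q)[:2]:print(q,cam,np.round(r['at']),round(r['score'],2),np.round(ray(cam,r['at'],z),4))
for cam in('wrist','top','side'):print([(np.round(r['rect']),round(r['score'],2)) for r in look_for(cam,'wash_bottle')[:2]])
cr=cv2.convertScaleAbs(cv2.resize(t[140:215,290:402,::-1],None,fx=4.9,fy=4.9,interpolation=2),alpha=1.8)
o=np.zeros((600,800,3),np.uint8);o[:225,:300]=0
o[:384,:512]=w[:,:,::-1];o[-cr.shape[0]//2-24:,:]=0
o[384:384+216,:]=0
o=np.zeros((600,800,3),np.uint8);o[:230,:306]=cv2.resize(w[:,:,::-1],(306,230));o[232:232+cr.shape[0],:cr.shape[1]]=cr[:368]
sc=s[60:250,160:310,::-1];o[:600,552:552+248]=cv2.resize(sc,None,fx=1.65,fy=600/190)[:, :248] if 0 else o[:600,552:800]
k=cv2.resize(s[60:200,170:240,::-1],None,fx=3,fy=3,interpolation=2);o[:k.shape[0],560:560+k.shape[1]]=k
cv2.imwrite('pics/c8.png',o)
E
```

```text
clock: 14.18
position: [0.4675, 0.2849, 0.3293]
tool_rot: [3.14, 0.001, 1.46]
14.33 disp mm [-134.6  415.3] z 328.4 yaw 1.456 F disp [-0.1  -0.17] 0.39 op 0.0849 0.0
wash_bottle wrist [239.  80.] 0.89 [0.4564 0.3637 0.    ]
wash_bottle top [111. 218.] 0.64 [0.4462 0.4723 0.    ]
wash_bottle top [150. 212.] 0.61 [0.462  0.3686 0.    ]
wash_bottle side [200. 128.] 0.92 [0.4505 0.4836 0.    ]
wash_bottle side [208. 151.] 0.69 [0.4566 0.3662 0.    ]
tray_place wrist [352. 245.] 0.65 [0.5982 0.1063 0.004 ]
tray_place top [246. 161.] 0.89 [0.599  0.1081 0.004 ]
tray_place top [390. 159.] 0.31 [ 0.6048 -0.2914  0.004 ]
tray_place side [281. 205.] 0.81 [0.5996 0.1098 0.004 ]
waste_jar wrist [350. 182.] 0.93 [0.5991 0.2067 0.    ]
waste_jar top [214. 163.] 0.89 [0.5956 0.1966 0.    ]
waste_jar side [270. 180.] 0.67 [0.5965 0.2079 0.    ]
[(array([205.,   0., 239.,  10.]), 0.59), (array([207.,  44., 266., 107.]), 0.57)]
[(array([ 82., 208., 122., 221.]), 0.75), (array([128., 205., 162., 219.]), 0.49)]
[(array([186.,  74., 202., 133.]), 0.87), (array([194.,  98., 218., 154.]), 0.81)]
```

View pics/c8.png

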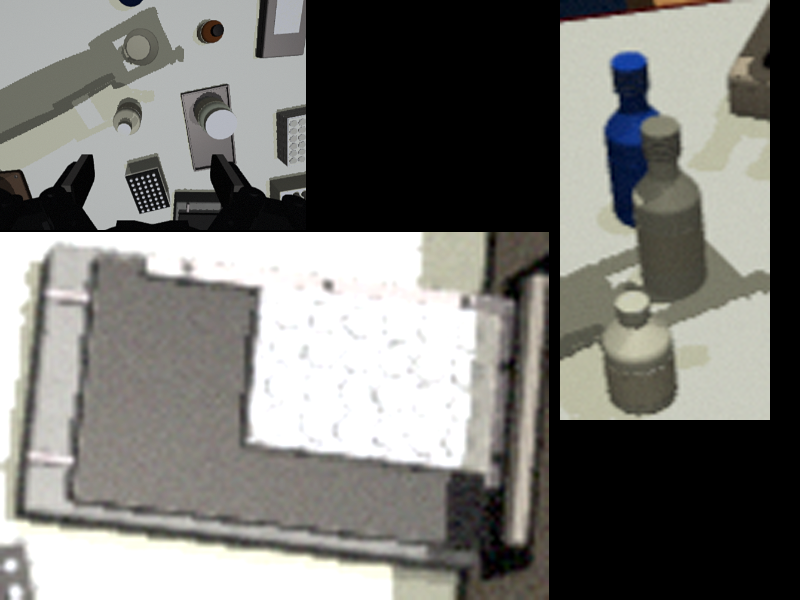

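The picture shows the plate filling the corner: its far edge is on the fence, its right end on the stop, and its lower edge slope 0.108 equals the fence's. The right-hand close crop shows the tall white bottle with its round cap at (660,130), in front of the blue one at (630,65), so the choice is confirmed. I refine its position from the cap circle.

Run:
```python
from h import *
np.set_printoptions(precision=4,suppress=True)
d=np.load('w8.npz');c={k:d[k] for k in d}
g=cv2.cvtColor(cv2.imread('pics/w8.png'),6)
print('pred cap',proj('wrist',[.458,.366,.172],c),'r',341*.017/(c['T'][2,3]-.172),'body r',341*.031/(c['T'][2,3]-.1), 'body',proj('wrist',[.458,.366,.1],c))
G=cv2.resize(g[30:125,190:285],None,fx=4,fy=4,interpolation=2)
for r0,r1,z in((60,95,.172),(95,150,.1)):
    h=cv2.HoughCircles(cv2.medianBlur(G,5),3,1.5,40,param1=40,param2=20,minRadius=r0,maxRadius=r1)
    if h is not None:
        for x,y,r in h[0][:4]:
            p=(190+(x+.5)/4-.5,30+(y+.5)/4-.5);print(z,np.array(p),r/4,ray('wrist',p,z,c))
```

```text
pred cap [231.0163  78.4486] r 19.33477388621407 body r 28.430233130179992 body [235.5996  78.1923]
0.172 [231.4375  78.5625] 20.2125 [0.4583 0.3659 0.172 ]
0.172 [224.3125  85.6875] 21.0375 [0.4516 0.3609 0.172 ]
0.172 [241.5625  72.5625] 21.8625 [0.4673 0.3696 0.172 ]
0.172 [241.1875  83.0625] 23.1 [0.466  0.3614 0.172 ]
0.1 [232.9375  78.1875] 32.225 [0.4553 0.3663 0.1   ]
0.1 [222.0625  83.4375] 29.0 [0.4434 0.3625 0.1   ]
0.1 [242.3125  72.9375] 32.3 [0.4655 0.3703 0.1   ]
0.1 [239.6875  89.0625] 33.575 [0.4608 0.3549 0.1   ]
```

```bash
python3 -m crank '[{"jaw":0.07,"slide":[0.04,-0.01,0],"turn":0},{"jaw":0.07,"slide":[0.081,-0.019,0],"turn":0},{"jaw":0.07,"slide":[0.081,-0.019,0],"turn":0},{"jaw":0.07,"slide":[0.081,-0.019,0.04],"turn":0},{"jaw":0.07,"slide":[0.081,-0.019,0.08],"turn":0},{"jaw":0.07,"slide":[0.081,-0.019,0.12],"turn":0},{"jaw":0.07,"slide":[0.081,-0.019,0.16],"turn":0},{"jaw":0.07,"slide":[0.081,-0.019,0.188],"turn":0},{"jaw":0.07,"slide":[0.081,-0.019,0.188],"turn":0},{"jaw":0.07,"slide":[0.081,-0.019,0.188],"turn":0}]'
python3 - <<'E'
from h import *
p=env.get_state()['position'];print(p)
w=snap('wrist');s=spot_point('wrist','wash_bottle');print(s[:1])
E
```

```text
clock: 15.77
position: [0.4571, 0.3663, 0.1398]
tool_rot: [-3.138, 0.002, 1.458]
force: [0.3, 0.9, 0.7]
opening: 0.0698
grip_force: 0.0
[0.45709378 0.36626632 0.13980277]
[{'at': [226.6, 40.2], 'score': 0.88}]
```

```bash
python3 -m crank '[{"jaw":0.03,"slide":[0,0,0],"turn":0},{"jaw":0.028,"slide":[0,0,0],"turn":0},{"jaw":0.025,"slide":[0,0,0],"turn":0},{"jaw":0.025,"slide":[0,0,0],"turn":0},{"jaw":0.025,"slide":[0,0,0],"turn":0},{"jaw":0.025,"slide":[0,0,0],"turn":0},{"jaw":0.025,"slide":[0,0,-0.005],"turn":0},{"jaw":0.025,"slide":[0,0,-0.01],"turn":0},{"jaw":0.025,"slide":[0,0,-0.01],"turn":0}]' 45
```

```text
clock: 16.62
position: [0.4582, 0.3668, 0.1518]
tool_rot: [3.141, -0.0, 1.458]
force: [0.1, 1.0, -2.2]
opening: 0.0328
grip_force: 44.9
```

Gripped: the opening of 33 mm matches the cap and the weight shows in the force. Next I refine the tray place from its corners.

```bash
python3 - <<'E'
from h import *
np.set_printoptions(precision=4,suppress=True)
C=np.array([ray('top',(70+(x+.5)/2.4-.5,110+(y+.5)/2.4-.5),.014) for x,y in[(285,89),(466,72),(475,165),(294,183)]])
print(C,[np.linalg.norm(C[i]-C[(i+1)%4]) for i in range(4)])
u=(C[0]+C[3]-C[1]-C[2]);u/=np.linalg.norm(u);m=C.mean(0);print('centre',m,'y axis',u,'place',m-.05*u,'jar',m+.052*u)
t=cv2.imread('pics/t8.png')
hsv=cv2.cvtColor(t,cv2.COLOR_BGR2GRAY)
d=np.load('w8.npz');c={k:d[k] for k in d};print(vision.calibration('top')['T'][:3,3], proj('wrist',m-.05*u,c))
E
python3 st.py
```

```text
[[0.6379 0.2643 0.014 ]
 [0.6572 0.0577 0.014 ]
 [0.5495 0.0485 0.014 ]
 [0.5297 0.253  0.014 ]] [np.float64(0.20751405120881322), np.float64(0.1080890173925757), np.float64(0.20540196293080842), np.float64(0.10879173436672955)]
centre [0.5936 0.1559 0.014 ] y axis [-0.0947  0.9955  0.    ] place [0.5983 0.1061 0.014 ] jar [0.5886 0.2076 0.014 ]
[0.3634 0.116  1.2125] [354.4449 248.5412]
16.62 disp mm [-153.7  497.5] z 151.8 yaw 1.458 F disp [0.   1.06] -2.18 op 0.0328 44.94664013385773
```

```bash
python3 -m crank '[{"jaw":0.025,"slide":[0,0,-0.03],"turn":0},{"jaw":0.025,"slide":[0,0,-0.06],"turn":0},{"jaw":0.025,"slide":[0,0,-0.09],"turn":0},{"jaw":0.025,"slide":[-0.01,0.007,-0.115],"turn":0},{"jaw":0.025,"slide":[-0.03,0.021,-0.13],"turn":0},{"jaw":0.025,"slide":[-0.055,0.038,-0.13],"turn":0},{"jaw":0.025,"slide":[-0.08,0.055,-0.13],"turn":0},{"jaw":0.025,"slide":[-0.105,0.073,-0.13],"turn":0},{"jaw":0.025,"slide":[-0.13,0.09,-0.13],"turn":0},{"jaw":0.025,"slide":[-0.155,0.108,-0.13],"turn":0}]'|head -3;python3 -m crank '[{"jaw":0.025,"slide":[-0.025,0.017,0],"turn":0},{"jaw":0.025,"slide":[-0.05,0.035,0],"turn":0},{"jaw":0.025,"slide":[-0.07,0.049,0],"turn":0},{"jaw":0.025,"slide":[-0.083,0.057,0],"turn":0},{"jaw":0.025,"slide":[-0.088,0.061,0],"turn":0},{"jaw":0.025,"slide":[-0.088,0.061,0],"turn":0},{"jaw":0.025,"slide":[-0.088,0.061,0],"turn":0},{"jaw":0.025,"slide":[-0.088,0.061,0],"turn":0}]'
```

```text
clock: 17.45
position: [0.5478, 0.1992, 0.2804]
tool_rot: [-3.14, 0.0, 1.458]
clock: 18.12
position: [0.5979, 0.1076, 0.2811]
tool_rot: [-3.141, -0.001, 1.459]
force: [0.3, -0.7, -3.4]
opening: 0.0327
grip_force: 46.1
```

```bash
python3 -m crank '[{"jaw":0.025,"slide":[-0.002,0,0.02],"turn":0},{"jaw":0.025,"slide":[-0.002,0,0.045],"turn":0},{"jaw":0.025,"slide":[-0.002,0,0.07],"turn":0},{"jaw":0.025,"slide":[-0.002,0,0.09],"turn":0},{"jaw":0.025,"slide":[-0.002,0,0.105],"turn":0},{"jaw":0.025,"slide":[-0.002,0,0.117],"turn":0},{"jaw":0.025,"slide":[-0.002,0,0.126],"turn":0},{"jaw":0.025,"slide":[-0.002,0,0.131],"turn":0},{"jaw":0.025,"slide":[-0.002,0,0.131],"turn":0}]'>/dev/null; python3 st.py
python3 -m crank '[{"jaw":0.025,"slide":[0,0,0.001],"turn":0},{"jaw":0.025,"slide":[0,0,0.002],"turn":0},{"jaw":0.025,"slide":[0,0,0.003],"turn":0},{"jaw":0.025,"slide":[0,0,0.003],"turn":0}]'>/dev/null; python3 st.py
```

```text
18.87 disp mm [ 14.3 252.7] z 149.4 yaw 1.458 F disp [-0.56  0.76] -2.37 op 0.0324 46.02603077888489
19.2 disp mm [ 15.3 252.3] z 147.9 yaw 1.458 F disp [-0.59  0.28] -2.83 op 0.0329 46.02475583553314
```

```bash
python3 -m crank '[{"jaw":0.025,"slide":[0,0,0.001],"turn":0},{"jaw":0.025,"slide":[0,0,0.002],"turn":0},{"jaw":0.025,"slide":[0,0,0.0025],"turn":0},{"jaw":0.025,"slide":[0,0,0.0025],"turn":0}]'>/dev/null; python3 st.py;python3 -m crank '[{"jaw":0.025,"slide":[0,0,0.0005],"turn":0},{"jaw":0.025,"slide":[0,0,0.001],"turn":0},{"jaw":0.025,"slide":[0,0,0.001],"turn":0}]'>/dev/null; python3 st.py
```

```text
19.53 disp mm [ 15.7 252.4] z 147.8 yaw 1.458 F disp [-4.2  -0.79] 6.84 op 0.0324 47.31461584568024
19.78 disp mm [ 15.8 252.5] z 147.8 yaw 1.458 F disp [-4.16 -0.75] 10.22 op 0.0327 47.75976240634918
```

```bash
python3 -m crank '[{"jaw":0.025,"slide":[0,0,-0.0015],"turn":0},{"jaw":0.025,"slide":[0,0,-0.002],"turn":0}]'>/dev/null; python3 st.py
python3 - <<'E'
from h import *
snap('side','s9.png');snap('top','t9.png');snap('wrist','w9.png')
for q in('wash_bottle','waste_jar','tray_place'):
  for cam in('side','wrist'):
    for r in spot_point(cam,q)[:2]:print(q,cam,np.round(r['at']),round(r['score'],2),np.round(ray(cam,r['at'],.004),4))
s=cv2.imread('pics/s9.png');w=cv2.imread('pics/w9.png')
o=np.zeros((600,800,3),np.uint8)
o[:480,:400]=cv2.resize(s[100:260,210:343],(400,480),interpolation=2);o[:300,400:]=cv2.resize(w,(400,300))
cv2.imwrite('pics/c9.png',o)
E
```

```text
19.95 disp mm [ 15.6 252.3] z 147.8 yaw 1.458 F disp [-1.91 -0.43] 4.17 op 0.0325 46.987810134887695
wash_bottle side [283. 207.] 0.76 [0.6016 0.1022 0.004 ]
wash_bottle side [200. 130.] 0.67 [0.4498 0.4666 0.004 ]
wash_bottle wrist [250. 178.] 0.7 [0.5957 0.1037 0.004 ]
waste_jar side [271. 182.] 0.92 [0.5976 0.1989 0.004 ]
waste_jar side [281. 206.] 0.28 [0.5994 0.1091 0.004 ]
waste_jar wrist [236.  49.] 0.6 [0.5966 0.2083 0.004 ]
tray_place side [282. 207.] 0.73 [0.6002 0.1047 0.004 ]
```

View pics/c9.png

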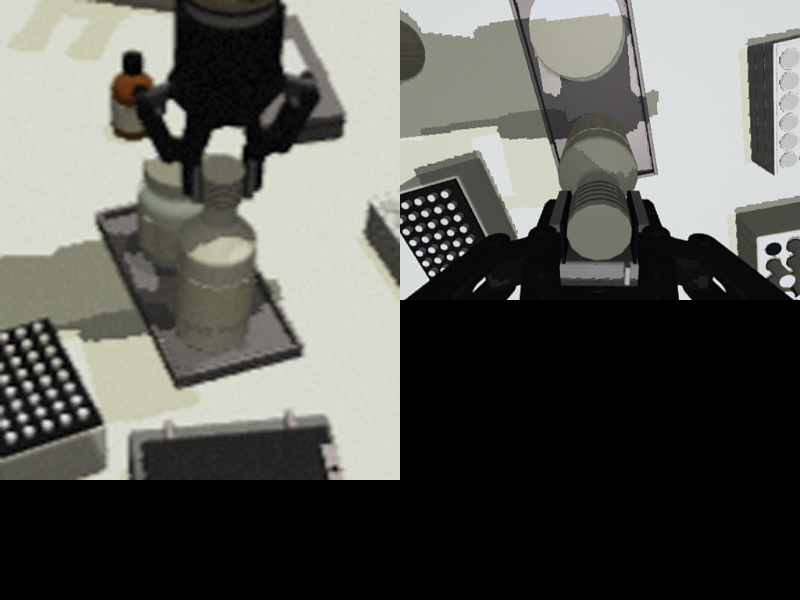

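The picture shows the bottle standing upright in the free half (foot at about (210,340) in the left panel), clear of the jar and the rim. I release it slowly and rise.

```bash
python3 -m crank '[{"jaw":0.025,"slide":[0,0,-0.001],"turn":0},{"jaw":0.036,"slide":[0,0,-0.001],"turn":0},{"jaw":0.045,"slide":[0,0,-0.001],"turn":0},{"jaw":0.06,"slide":[0,0,-0.001],"turn":0},{"jaw":0.07,"slide":[0,0,-0.001],"turn":0},{"jaw":0.07,"slide":[0,0,-0.001],"turn":0},{"jaw":0.07,"slide":[0,0,-0.02],"turn":0},{"jaw":0.07,"slide":[0,0,-0.05],"turn":0},{"jaw":0.07,"slide":[0,0,-0.085],"turn":0},{"jaw":0.07,"slide":[0,0,-0.12],"turn":0}]' 20; python3 -m crank '[{"jaw":0.07,"slide":[0.03,-0.02,-0.03],"turn":0},{"jaw":0.07,"slide":[0.07,-0.05,-0.05],"turn":0},{"jaw":0.07,"slide":[0.11,-0.08,-0.05],"turn":0},{"jaw":0.07,"slide":[0.14,-0.1,-0.05],"turn":0},{"jaw":0.07,"slide":[0.15,-0.1,-0.05],"turn":0},{"jaw":0.07,"slide":[0.15,-0.1,-0.05],"turn":0},{"jaw":0.07,"slide":[0.15,-0.1,-0.05],"turn":0}]'>/dev/null
python3 - <<'E'
from h import *; from st import st
st()
t=snap('top','t10.png');snap('side','s10.png');w=snap('wrist','w10.png')
for q in('wash_bottle','waste_jar','short_bottle','tip_box','dropper','plate_corner','well_plate'):
  for cam in('top','side','wrist'):
    for r in spot_point(cam,q)[:2]:print(q,cam,np.round(r['at']),round(r['score'],2),np.round(ray(cam,r['at'],.06 if 'plate' in q else .004),4))
yw=-.112;c,n=np.cos(yw),np.sin(yw);R=np.array([[c,-n],[n,c]])
# plate edges in dispenser frame (top view rectified at z=.0744, 0.25 mm per px)
X,Y=np.meshgrid(np.arange(-50,75,.5),np.arange(-140,40,.5))
P=R@np.stack([X.ravel(),Y.ravel()])*1e-3+np.array([[.5553],[-.1447]])
uv=np.array([proj('top',[*p,.0744]) for p in P.T]).T.reshape(2,*X.shape).astype(np.float32)
g=cv2.cvtColor(t,cv2.COLOR_RGB2GRAY);im=cv2.remap(g,uv[0],uv[1],cv2.INTER_LINEAR).astype(float)
im=cv2.GaussianBlur(im,(0,0),2)
gx=np.gradient(im,axis=1);gy=np.gradient(im,axis=0)
for y in range(-110,1,20):
    i=int((y+140)*2);row=gx[i,:80];print('left edge at y',y,X[0,row.argmax()],end='; ')
print()
for x in range(-20,51,14):
    j=int((x+50)*2);col=gy[240:,j];print('back edge at x',x,Y[240+col.argmin(),0],end='; ')
E
```

```text
clock: 21.23
position: [0.5978, 0.1043, 0.2661]
tool_rot: [-3.14, 0.0, 1.458]
force: [0.9, 0.3, 0.3]
opening: 0.07
grip_force: 0.0
21.82 disp mm [-85.6 403.4] z 315.8 yaw 1.461 F disp [ 0.48 -0.03] -0.17 op 0.0699 0.0
wash_bottle top [111. 219.] 0.96 [0.4422 0.4731 0.004 ]
wash_bottle top [247. 161.] 0.59 [0.6007 0.1042 0.004 ]
wash_bottle side [277. 208.] 0.79 [0.588  0.1027 0.004 ]
wash_bottle side [195. 127.] 0.79 [0.4363 0.4821 0.004 ]
wash_bottle wrist [320. 243.] 0.76 [0.5949 0.1037 0.004 ]
waste_jar top [209. 162.] 0.89 [0.5976 0.2079 0.004 ]
waste_jar side [271. 181.] 0.93 [0.5968 0.2007 0.004 ]
waste_jar side [224. 249.] 0.31 [0.4336 0.0077 0.004 ]
waste_jar wrist [316. 177.] 0.76 [0.5956 0.2063 0.004 ]
short_bottle top [205. 230.] 0.75 [0.4113 0.2174 0.004 ]
short_bottle side [195. 190.] 0.61 [0.398  0.2143 0.004 ]
short_bottle side [271. 183.] 0.44 [0.5954 0.1944 0.004 ]
short_bottle wrist [180. 181.] 0.58 [0.4078 0.2221 0.004 ]
short_bottle wrist [321. 244.] 0.56 [0.5964 0.1026 0.004 ]
tip_box top [272. 223.] 0.7 [0.4293 0.0377 0.004 ]
tip_box side [220. 245.] 0.72 [0.4274 0.0212 0.004 ]
dropper top [212. 160.] 0.73 [0.6032 0.2008 0.004 ]
dropper side [254. 142.] 0.76 [0.5912 0.3718 0.004 ]
dropper wrist [310.  38.] 0.61 [0.5977 0.3843 0.004 ]
plate_corner top [390. 155.] 0.77 [ 0.6027 -0.2735  0.06  ]
plate_corner side [293. 277.] 0.26 [ 0.5523 -0.1402  0.06  ]
well_plate top [362. 169.] 0.86 [ 0.566 -0.198  0.06 ]
well_plate top [342. 173.] 0.41 [ 0.5572 -0.1455  0.06  ]Traceback (most recent call last):
  File "<stdin>", line 11, in <module>
  File "h.py", line 12, in proj
    c=cal or vision.calibration(n); K=np.array(c['mtx']);T=np.linalg.inv(np.array(c['T']))
             ~~~~~~~~~~~~~~~~~~^^^
ValueError: time passes only in moves, steps and waits
```

Run:
```python
from h import *
cal=vision.calibration('top');t=cv2.imread('pics/t10.png')
yw=-.112;c,n=np.cos(yw),np.sin(yw);R=np.array([[c,-n],[n,c]])
X,Y=np.meshgrid(np.arange(-50,75,.5),np.arange(-140,40,.5))
P=R@np.stack([X.ravel(),Y.ravel()])*1e-3+np.array([[.5553],[-.1447]])
uv=np.array([proj('top',[*p,.0744],cal) for p in P.T]).T.reshape(2,*X.shape).astype(np.float32)
im=cv2.GaussianBlur(cv2.remap(cv2.cvtColor(t,6),uv[0],uv[1],cv2.INTER_LINEAR).astype(float),(0,0),2)
gx=np.gradient(im,axis=1);gy=np.gradient(im,axis=0)
print('left',[X[0,gx[int((y+140)*2),:80].argmax()] for y in range(-110,1,10)])
print('back',[Y[240+gy[240:,int((x+50)*2)].argmin(),0] for x in range(-24,51,8)])
```

```text
left [np.float64(-30.0), np.float64(-29.0), np.float64(-29.5), np.float64(-28.5), np.float64(-29.5), np.float64(-28.0), np.float64(-29.0), np.float64(-27.5), np.float64(-28.5), np.float64(-27.5), np.float64(-28.0), np.float64(-26.5)]
back [np.float64(6.0), np.float64(6.5), np.float64(7.0), np.float64(7.0), np.float64(6.0), np.float64(6.5), np.float64(7.0), np.float64(5.5), np.float64(5.5), np.float64(6.0)]
```

Run:
```python
from h import *
cal=vision.calibration('top')
yw=-.112;c,n=np.cos(yw),np.sin(yw);R=np.array([[c,-n],[n,c]])
xs=np.arange(-60,75,.5);ys=np.arange(-140,100,.5)
X,Y=np.meshgrid(xs,ys);P=R@np.stack([X.ravel(),Y.ravel()])*1e-3+np.array([[.5553],[-.1447]])
def rect(f,z):
    uv=np.array([proj('top',[*p,z],cal) for p in P.T]).T.reshape(2,*X.shape).astype(np.float32)
    return cv2.GaussianBlur(cv2.remap(cv2.cvtColor(cv2.imread('pics/'+f),6),uv[0],uv[1],cv2.INTER_LINEAR).astype(float),(0,0),1.5)
def vedge(im,x0,x1,y0,y1):
    pts=[]
    for y in np.arange(y0,y1,2.):
        i=int((y+140)*2);s=(xs>=x0)&(xs<=x1);g=np.clip(np.gradient(im[i])[s],0,None);g[g<.5*g.max()]=0
        pts.append((y,(g*xs[s]).sum()/g.sum()))
    p=np.array(pts);k=np.polyfit(p[:,0],p[:,1],1);r=p[:,1]-np.polyval(k,p[:,0]);m=abs(r)<2*r.std()
    k=np.polyfit(p[m,0],p[m,1],1);return k[0].round(4),np.polyval(k,-57).round(2),r.std().round(2)
def hedge(im,x0,x1,y0,y1):
    pts=[]
    for x in np.arange(x0,x1,2.):
        j=int((x+60)*2);s=(ys>=y0)&(ys<=y1);g=np.clip(-np.gradient(im[:,j])[s],0,None);g[g<.5*g.max()]=0
        pts.append((x,(g*ys[s]).sum()/g.sum()))
    p=np.array(pts);k=np.polyfit(p[:,0],p[:,1],1);r=p[:,1]-np.polyval(k,p[:,0]);return k[0].round(4),np.polyval(k,14).round(2),r.std().round(2)
for f in('a.png','t8.png','t10.png'):
    i7=rect(f,.07);i4=rect(f,.0744)
    if f=='a.png': print(f,'fence all',vedge(i7,50,64,-95,60))
    print(f,'fence free',vedge(i7,50,64,14,60))
    if f!='a.png': print(f,'plate left',vedge(i4,-38,-18,-105,2),'back',hedge(i4,-22,50,-8,20))
```

```text
a.png fence all (np.float64(0.014), np.float64(57.2), np.float64(0.33))
a.png fence free (np.float64(0.0081), np.float64(57.73), np.float64(0.24))
t8.png fence free (np.float64(0.0118), np.float64(57.32), np.float64(0.32))
t8.png plate left (np.float64(0.0174), np.float64(-28.43), np.float64(0.39)) back (np.float64(-0.0091), np.float64(6.47), np.float64(0.52))
t10.png fence free (np.float64(0.0139), np.float64(57.14), np.float64(0.29))
t10.png plate left (np.float64(0.0168), np.float64(-28.43), np.float64(0.39)) back (np.float64(-0.0093), np.float64(6.46), np.float64(0.49))
```

In one image the fence (slope 0.014, x = 57.2) and the plate (slopes 0.017 and 0.009, left edge −28.4) agree. The width between them is 85.6 mm against the plate's 85.5 mm, so it is square and flush. The bottle stands at the tray place and the bystanders have not moved.

```bash
python3 -c "
from rig import env
print(env.sign_off())"
```

```text
the job is handed in; nothing more can be done
None
```

I handed the job in at about 22 s: the well plate measures square and flush in the corner with the carriage unmoved (push stayed under 5 N), and the wash bottle stands in the free half of the tray beside the jar, the other items left where they were.

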